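# Set the air manifold's hose valve to half open

### The job

On the compressed-air manifold, set the valve above the outlet with the long ribbed hose tail to half open, that is with its pointer at 45 degrees, on the middle long tick of its scale. Leave the valves of the hex-plugged outlet and the dome-capped silencer outlet as they are, and let go of the handle.

Things in the scene. Friction and masses are not known exactly. Their poses are not given: they have to be found in the camera images.
- hose_grip (a point): On the turning axis of the black wing handle to be set, 97 mm above the bench, a good pinch height. Handle: upright bar 44 long, 12 thick, 74 to 108 mm above the bench; a nose at its pointer end reaches 29 mm from the axis, white line on top toward it. Site x: along the bar to the pointer; z up; turns with the handle. Outlet in front of its block: brass ribbed hose tail, 17 mm thick, 44 long.
- hose_valve (a joint): Opening angle of that valve, rad. 0 = closed: pointer across the outlet, to the left seen from the robot; pi/2 = fully open: pointer in line with the outlet, toward the robot; half open = pi/4. Grows anticlockwise seen from above, stops at both ends. Starts at 0 to 0.3. Light friction (0.06 N m); stays where left. The scale on the block has long ticks at 0, 45 and 90 degrees.
- plug_tip (a point): Pointer tip (29 mm from its axis, 81 mm above the bench) of a like handle, not to be turned; its outlet has only a short brass hex plug, 27 mm wide, 9 long. The three aluminium valve blocks (60 deep, 66 wide, top 60 mm above the bench) stand in any order 90 mm apart on one fixed base plate, 290 x 70 mm, turned by up to 0.25 rad, outlets toward the robot.
- silencer_tip (a point): Pointer tip (29 mm from its axis, 81 mm above the bench) of a like handle, not to be turned; its outlet carries a fat, smooth, dome-ended brass silencer, 24 mm thick, 28 long. Under each handle is a brass bonnet, 25 mm wide, up to 68 mm above the bench.

How it is judged:
By the outcome, as a careful person would: the job done as asked, in the order asked, and still so for the second after the job is handed in, with the robot touching nothing.
It also fails if it takes over 29 s, if anything falls off the work surface, if the arm or the gripper's body presses on something with over 40 N, if the wrist force passes 120 N, or if a joint passes its speed limit or range.

### The arm

A 6-joint arm with a two-finger parallel gripper is mounted at the origin on a cart in front of the work surface, level with it; the furniture and walls round the work are solid. World frame = base frame: x ahead of the robot, y to its left, z up, the work surface at z = 0. Lengths are in m, angles in rad, forces in N, time in s.
With the tool pointing down it reaches from about 0.325 to 0.9 m from the base axis. Payload 6.1 kg.
Tool frame: the origin (TCP) lies between the finger pads; the fingertips stand 14 mm ahead of it and the grasp point (between the pads) lies 5 mm behind it; z points along the fingers, y is the line along which they close (so a half turn about z gives the same grasp; the last joint's range is limited). The gripper opens to 87 mm and grips with 3 to 60 N. Pads are 19 mm wide; open, the fingers measure 117 mm over their backs; the gripper's body (75 mm by 190 mm) begins 51 mm behind the grasp point.
Start: joints at [-0.126, 0.22, 1.526, -0, 1.395, -0.126], TCP at [0.625, -0, 0.237] pointing down, gripper open.
Joint ranges: [-2.98, 2.98], [-0.91, 2.08], [0.09, 2.57], [-1.24, 4.39], [0.2, 2.65], [-2.68, 2.68]. Speed limits (rad/s): [2.57, 2.57, 3.01, 3.14, 3.14, 3.14].

### API

Orientations are given as a unit quaternion [w, x, y, z].
In Python, from workcell import r gives the robot as it stands.
- The arm moves only by the tool send_rows, never from a script. Its argument "commands" is one flat list of numbers, 5 for each row, row after row: the closure in counts, from 0 (fully open) to 255 (shut), then the shift along the tool's x, y, z in cm, then the turn about the tool's z in rad. In form: [fingers, dx, dy, dz, spin, fingers, dx, dy, dz, spin, ...]. A call has 1 to 20 rows; each row shifts and turns the commanded pose from where the row before left it, along the tool's axes as they then stand; what a row does not reach is not made up. A row lasts 1/12 s, in which the tool goes at most 41.7 mm and 7.16 degrees, less where a joint would pass 70% of its speed; a pose out of reach is approached as far as the arm can. A call with a gripper value outside its range is refused whole. The fingers move at their own pace and stop on an object; "newtons" is the grip in N (left out, the last holds). Time passes only in rows, so rows that do not move let the fingers close. It gives the time, the measured TCP pose, the force, the opening and the grip force at its end, in the units of the state.
- r.get_state(): the state, without advancing time (a new reading comes with each control period).
- r.get_image(name): name is "scene" or "side" or "wrist"; returns (picture, depth): 400x640x3 uint8, red, green, blue; 400x640 float32, m along the optical axis (not along the pixel's ray), 0 where there is no reading.
- r.get_calibration(name): a dict with "fx", "fy", "cx", "cy" (pixels), "distortion" ([k1, k2, p1, p2, k3] as OpenCV has them; the pictures are not rectified), "rvec" (rotation vector, rad) and "tvec" (3), from world to camera coordinates, as OpenCV has them; the wrist camera has in their place "hand_eye" (4x4, takes a point from camera to tool coordinates, whose origin is the TCP and whose axes are the flange's). Camera axes: x right, y down, z forward; pixel columns grow to the right and rows downward; lengths in m; the calibration is good to about 2 mm. A picture is of the moment at which its call begins: read the wrist's pose just before it. get_calibration takes no time and is no camera call.
- r.sign_off(): hands the job in; it is judged then, once.
The state is a dict: "t": time; "joint_positions": joint angles; "qvel": joint speeds; "effort": joint torques, N m; "eef_pos": TCP position; "tool_rot": TCP orientation; "ft_force": force on the tool from outside, world axes, zero at the start; "ft_torque": the same for the moment, N m; "gripper_width": finger opening in m; "grasp_force": force on a finger pad.
Only numpy, scipy, OpenCV 4.12 (cv2) and the standard library are available. Lean on these libraries where they do the work, as an engineer would, in place of code of your own. Each camera call takes 0.05 s, during which the arm holds its last target. There are 200 camera calls.

## Working session

There is one attempt and no reset: what is moved stays moved. The work goes in short steps, Python scripts to look and compute and a tool call to move; the robot and the scene stay as the last step left them, time stands still between calls to the robot, and variables do not carry over. Pictures are saved under pics/ and viewed, at most 10 in all, crops included, and the job is handed in when it is done.

Besides the shell and the picture viewer there is one more tool, called after "Call:" by a JSON object that holds its "method" and its "body", one argument or row to a line. send_rows: Moves the arm, as the interface text tells. Its arguments: {"type":"object","properties":{"commands":{"type":"array"},"newtons":{"type":"number"}},"required":["commands"]}

```bash
mkdir -p pics; ls
python3 - <<'E'
from workcell import r
import cv2,numpy as np
s=r.get_state();print(s)
for n in("scene","wrist"):
    p,d=r.get_image(n);cv2.imwrite(f"pics/{n}0.png",p[:,:,::-1]);np.savez(f"{n}0.npz",p=p,d=d)
    print(r.get_calibration(n))
E
```

```text
pics
{'t': 0.0, 'joint_positions': array([-1.26114684e-01,  2.21225149e-01,  1.52764033e+00, -5.83976327e-05,
        1.39470796e+00, -1.26065208e-01]), 'qvel': array([-0.00120589, -0.0007796 ,  0.00098395,  0.00192737, -0.00240248,
        0.00066188]), 'effort': array([-1.67445501e-05, -4.94609964e+01, -3.87383544e+01,  6.99962187e-02,
        5.70271199e-02, -1.42064664e-04]), 'eef_pos': array([6.24386857e-01, 4.56864992e-05, 2.35422386e-01]), 'tool_rot': array([-7.65215562e-04,  7.07120289e-01,  7.07092579e-01, -6.29403193e-04]), 'ft_force': array([0.73381239, 0.31670674, 0.15309843]), 'ft_torque': array([-0.04048521, -0.07318764, -0.05206717]), 'grasp_force': 0.0, 'gripper_width': 0.0869006435816241}
{'fx': 385.1574297986732, 'fy': 385.1574297986732, 'cx': 314.6564616674186, 'cy': 197.54291261295396, 'distortion': array([-0.05264386,  0.        ,  0.        ,  0.        ,  0.        ]), 'rvec': array([ 0.58314176, -2.53074255,  1.3300294 ]), 'tvec': array([0.53082631, 0.10129751, 0.90660475])}
{'fx': 306.635141718801, 'fy': 306.635141718801, 'cx': 324.49846626311245, 'cy': 197.23620794361042, 'distortion': array([-0.00749371,  0.        ,  0.        ,  0.        ,  0.        ]), 'hand_eye': array([[ 4.29037174e-04, -9.64482971e-01, -2.64144687e-01,
         7.16677371e-02],
       [ 9.99999820e-01,  3.03240766e-04,  5.17014158e-04,
        -9.12090864e-04],
       [-4.18551914e-04, -2.64144861e-01,  9.64482927e-01,
        -1.48288249e-01],
       [ 0.00000000e+00,  0.00000000e+00,  0.00000000e+00,
         1.00000000e+00]])}
```

View pics/scene0.png

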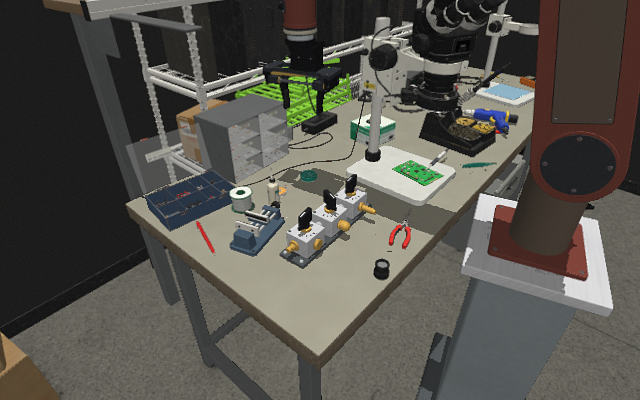

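View pics/wrist0.png

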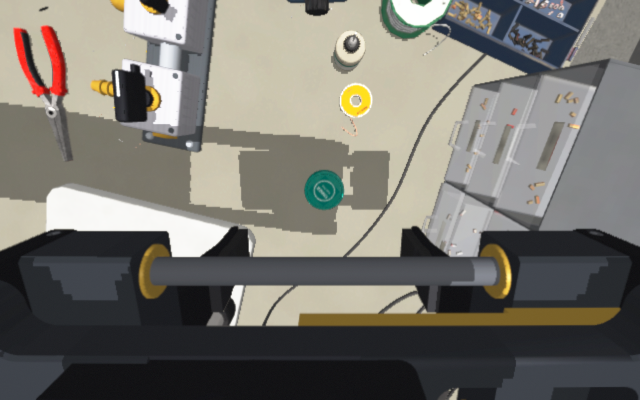

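The scene view shows the manifold at about (290-370, 180-260) with three black handles. The wrist view shows one block at (155,95), whose outlet is at (100,87), pointing left toward the robot. I'll crop closer and measure the handles.

```bash
cat > h.py <<'E'
import cv2,numpy as np
from scipy.spatial.transform import Rotation as R
from workcell import r
def ext(n,s=None):
    c=r.get_calibration(n);K=np.array([[c['fx'],0,c['cx']],[0,c['fy'],c['cy']],[0,0,1]])
    if n=="wrist":
        q=s['tool_rot'];T=np.eye(4);T[:3,:3]=R.from_quat(np.r_[q[1:],q[0]]).as_matrix();T[:3,3]=s['eef_pos'];T=T@c['hand_eye']
        return K,c['distortion'],T[:3,:3],T[:3,3]
    M=cv2.Rodrigues(c['rvec'])[0];return K,c['distortion'],M.T,-M.T@c['tvec']
def rays(n,uv,s=None):
    K,D,Rw,o=ext(n,s);p=cv2.undistortPoints(np.float64(uv).reshape(-1,1,2),K,D)[:,0]
    return o,np.c_[p,np.ones(len(p))]@Rw.T
def onplane(n,uv,z,s=None):
    o,d=rays(n,uv,s);return o+d*((z-o[2])/d[:,2])[:,None]
def depthpts(n,uv,dep,s=None):
    o,d=rays(n,uv,s);uv=np.int32(uv);return o+d*dep[uv[:,1],uv[:,0]][:,None]
def proj(n,P,s=None):
    K,D,Rw,o=ext(n,s);return cv2.projectPoints((np.float64(P)-o)@Rw,np.zeros(3),np.zeros(3),K,D)[0][:,0]
E
python3 - <<'E'
from h import *
z=np.load("scene0.npz");p,d=z['p'],z['d']
c=p[160:280,260:400,::-1];cv2.imwrite("pics/crop.png",cv2.resize(c,None,fx=5,fy=5,interpolation=2))
v,u=np.mgrid[160:280,260:400];uv=np.c_[u.ravel(),v.ravel()];P=depthpts("scene",uv,d).reshape(120,140,3)
m=((p[160:280,260:400].max(2)<60)&(P[...,2]>.07)&(P[...,2]<.125)).astype(np.uint8)
n,l,st,ce=cv2.connectedComponentsWithStats(m)
for i in range(1,n):
    if st[i,4]>20: print(st[i],P[l==i].mean(0),P[l==i].max(0))
E
```

```text
[ 86  14  11  20 142] [0.44426524 0.09444049 0.09299841] [0.45342939 0.11710682 0.10976018]
[ 63  29  14  22 185] [0.46330765 0.18282455 0.09360673] [0.48563331 0.19571636 0.10921823]
[ 38  47  14  24 201] [0.48061353 0.26993674 0.09300654] [0.48806803 0.29346952 0.10854989]
```

View pics/crop.png

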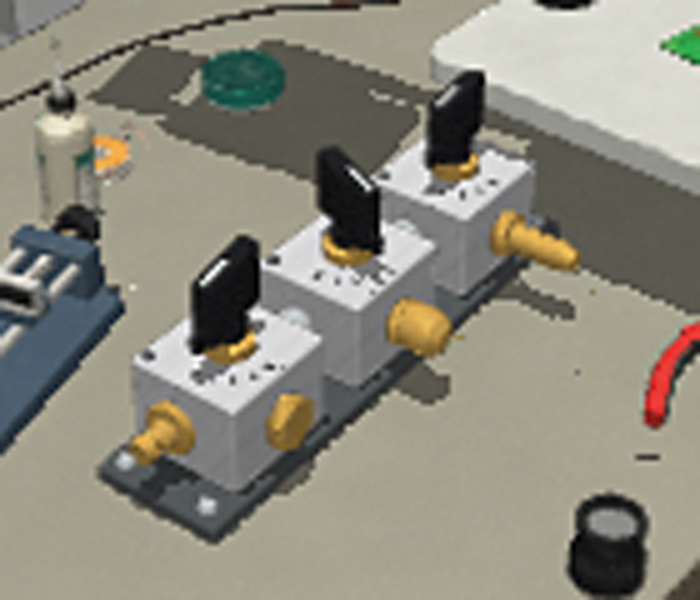

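The crop shows the thin ribbed hose tail on the far-right block (crop ~(535,240)), so its handle is at about (0.444, 0.094). The silencer is on the middle block and the hex plug on the near one. Handle heights (max 0.109) and spacing (~90 mm) both check out. I'll move above it for a close look.

Call:
{"method": "send_rows", "body": {
  "commands": [0,0.7,-2,0,0,0,0.7,-2,0,0,0,0.7,-2,0,0,0,0.7,-2,0,0,0,0.7,-2,0,0,0,0.7,-2,0,0,0,0.7,-2,0,0,0,0.7,-2,0,0,0,0.4,-2,0,0,0,0,0,0,0,0,0,0,0,0]
}}

```text
t: 1.02
eef_pos: [0.4445, 0.0602, 0.2365]
tool_rot: [0.0, 0.707, 0.707, 0.0]
ft_force: [-0.0, 0.3, 0.2]
gripper_width: 0.0871
grasp_force: 0.0
```

Run:
```python
from h import *
s=r.get_state();p,d=r.get_image("wrist");cv2.imwrite("pics/w1.png",p[:,:,::-1]);np.savez("w1.npz",p=p,d=d)
print(s['t'],s['eef_pos'],s['tool_rot'],s['joint_positions'])
v,u=np.mgrid[0:400,0:640];P=depthpts("wrist",np.c_[u.ravel(),v.ravel()],d,s).reshape(400,640,3)
m=((p.max(2)<70)&(P[...,2]>.098)&(P[...,2]<.118)&(P[...,0]>.35)&(P[...,0]<.55)).astype(np.uint8)
n,l,st,ce=cv2.connectedComponentsWithStats(m)
for i in range(1,n):
    if st[i,4]>60:
        uv=np.argwhere(l==i)[:,::-1].astype(float);Q=onplane("wrist",uv,.108,s)[:,:2].astype(np.float32)
        rr=cv2.minAreaRect(Q);print(st[i],rr,np.median(P[l==i][:,2]))
print("expected px of hose_grip", proj("wrist",[[.444,.094,.108]],s))
```

```text
1.0167 [0.44452542 0.06018902 0.23648668] [2.15134818e-04 7.06890839e-01 7.07322612e-01 1.33857635e-04] [-4.14758313e-02 -2.16598195e-01  1.96423442e+00 -9.57292418e-05
  1.39345851e+00 -4.20695864e-02]
[326  41  46  42 587] ((0.4635274410247803, 0.17381086945533752), (0.012181663885712624, 0.042521752417087555), 53.71854782104492) 0.10752731185659259
[320 140  16  48 506] ((0.4462864100933075, 0.08743682503700256), (0.04328358918428421, 0.01181856356561184), 85.81785583496094) 0.10782314957098588
expected px of hose_grip [[324.73263237 156.70578687]]
```

View pics/w1.png

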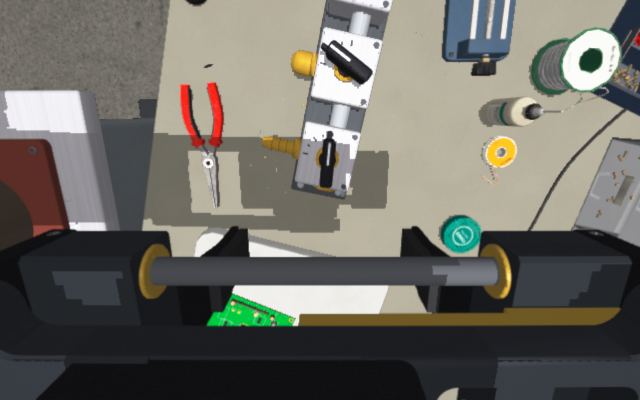

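The wrist view shows the hose handle at (328,162), with its white line pointing up (+y) and its hose tail at (280,145). The silencer handle is at (346,60). The measured bar is 43x12 mm, which matches the given size. Its angle is about 86°, against a closed direction of about 78.5°, so it starts near 0.13 rad. Next I'll align, descend and grip.

Call:
{"method": "send_rows", "body": {
  "commands": [110,0.7,0.15,0,0.073,110,0.7,0,0,0,110,0.7,0,0,0,110,0.6,0,0,0,110,0,0,2,0,110,0,0,2,0,110,0,0,2,0,110,0,0,2,0,110,0,0,2,0,110,0,0,1.5,0,110,0,0,1.5,0,110,0,0,1.4,0,110,0,0,0,0],
  "newtons": 15
}}

```text
t: 2.15
eef_pos: [0.4458, 0.0872, 0.0895]
tool_rot: [-0.002, 0.732, 0.681, -0.002]
ft_force: [-1.4, 0.6, -1.1]
gripper_width: 0.0496
grasp_force: 0.0
```

Run:
```python
from h import *
z=np.load("w1.npz");p,d=z['p'],z['d']
s=dict(eef_pos=np.array([.44452542,.06018902,.23648668]),tool_rot=np.array([2.15e-4,.70689,.70732,1.34e-4]))
v,u=np.mgrid[0:400,0:640];P=depthpts("wrist",np.c_[u.ravel(),v.ravel()],d,s).reshape(400,640,3)
m=(abs(P[...,2]-.06)<.004)&(abs(P[...,0]-.455)<.08)&(P[...,1]>.03)&(P[...,1]<.25)
m=cv2.morphologyEx(m.astype(np.uint8),cv2.MORPH_OPEN,np.ones((5,5)))
n,l,st,ce=cv2.connectedComponentsWithStats(m)
for i in range(1,n):
    if st[i,4]>300: print(st[i],cv2.minAreaRect(P[l==i][:,:2].astype(np.float32)))
print(r.get_state()['ft_force'])
```

```text
[342   0  51  12 383] ((0.4838443696498871, 0.23020756244659424), (0.047320254147052765, 0.009377243928611279), 0.11901561170816422)
[ 321   28   62   42 1205] ((0.46876707673072815, 0.19317232072353363), (0.028492432087659836, 0.05995235592126846), 78.23397827148438)
[ 311   51   63   57 1780] ((0.462410569190979, 0.1635982245206833), (0.0439700186252594, 0.06011006608605385), 78.12155151367188)
[ 295  122   65   70 2570] ((0.44631654024124146, 0.0862407311797142), (0.06610844284296036, 0.06003688648343086), 78.38467407226562)
[-1.36653875  0.6273826  -1.1366663 ]
```

Call:
{"method": "send_rows", "body": {
  "commands": [255,0,0,0,0,255,0,0,0,0,255,0,0,0,0,255,0,0,0,0,255,0,0,0,0,255,0,0,0,0,255,0,0,0,-0.08,255,0,0,0,-0.08,255,0,0,0,-0.08,255,0,0,0,-0.08,255,0,0,0,-0.08,255,0,0,0,-0.08,255,0,0,0,-0.08,255,0,0,0,-0.095,255,0,0,0,0,255,0,0,0,0]
}}

```text
t: 3.48
eef_pos: [0.4472, 0.087, 0.0929]
tool_rot: [-0.001, 0.475, 0.88, -0.0]
ft_force: [-5.1, 0.2, 5.6]
gripper_width: 0.0117
grasp_force: 15.0
```

Run:
```python
from h import *
s=r.get_state();M=R.from_quat(np.r_[s['tool_rot'][1:],s['tool_rot'][0]]).as_matrix()
print(s['t'],s['gripper_width'],s['grasp_force'],s['ft_force'],s['ft_torque'],"bar angle",np.degrees(np.arctan2(M[1,0],M[0,0])))
```

```text
3.4833 0.01167963477556766 15.000264414120466 [-5.13437531  0.21595469  5.58579525] [0.01821132 0.91774136 0.02948064] bar angle 123.28146858886788
```

Gripped at 12 mm, and the bar is at 123.3°, on target. Now I'll release, rise, back off and look.

Call:
{"method": "send_rows", "body": {
  "commands": [110,0,0,0,0,110,0,0,0,0,110,0,0,0,0,110,0,0,0,0,110,0,0,-1,0,110,0,0,-2,0,110,0,0,-2,0,110,0,0,-2,0,110,0,0,-2,0,110,0,0,-2,0,110,0,0,-2,0,110,-1,0,-1,0,110,-1,0,0,0,110,-1,0,0,0,110,0,0,0,0,110,0,0,0,0]
}}

```text
t: 4.82
eef_pos: [0.4639, 0.061, 0.2308]
tool_rot: [-0.001, 0.475, 0.88, -0.001]
ft_force: [-0.5, 0.9, -0.0]
gripper_width: 0.0495
grasp_force: 0.0
```

Run:
```python
from h import *
s=r.get_state();p,d=r.get_image("wrist");print(s['t'],s['eef_pos'])
c=proj("wrist",[[.446,.087,.08]],s)[0].astype(int);print(c)
x0,y0=max(c[0]-100,0),max(c[1]-75,0);cv2.imwrite("pics/w2.png",cv2.resize(p[y0:y0+150,x0:x0+200,::-1],None,fx=4,fy=4,interpolation=2))
v,u=np.mgrid[0:400,0:640];P=depthpts("wrist",np.c_[u.ravel(),v.ravel()],d,s).reshape(400,640,3)
m=((p.max(2)<70)&(P[...,2]>.1)&(P[...,2]<.118)&(P[...,0]>.35)&(P[...,0]<.55)).astype(np.uint8)
n,l,st,ce=cv2.connectedComponentsWithStats(m)
for i in range(1,n):
    if st[i,4]>60: print(st[i],cv2.minAreaRect(onplane("wrist",np.argwhere(l==i)[:,::-1],.108,s)[:,:2].astype(np.float32)))
m=((abs(P[...,2]-.06)<.004)&(abs(P[...,0]-.455)<.08)&(P[...,1]>.03)&(P[...,1]<.25)).astype(np.uint8)
m=cv2.morphologyEx(m,cv2.MORPH_OPEN,np.ones((5,5)));n,l,st,ce=cv2.connectedComponentsWithStats(m)
for i in range(1,n):
    if st[i,4]>600: print("blk",st[i],cv2.minAreaRect(P[l==i][:,:2].astype(np.float32)))
```

```text
4.8167 [0.46390243 0.06104944 0.23083544]
[325 156]
[461   0  35  31 510] ((0.4812352955341339, 0.2518236041069031), (0.029314028099179268, 0.012200457975268364), 84.95097351074219)
[386  60  27  52 585] ((0.4635757505893707, 0.1732272207736969), (0.012246827594935894, 0.04249807074666023), 54.210289001464844)
[319 136  13  49 549] ((0.4457242488861084, 0.08736402541399002), (0.010850011371076107, 0.04276926815509796), 33.29743957519531)
blk [ 416   12   57   56 1439] ((0.47858408093452454, 0.237910196185112), (0.02439221739768982, 0.061314355581998825), 89.66293334960938)
blk [386  44  47  60 955] ((0.46930238604545593, 0.19542080163955688), (0.024057425558567047, 0.05994020402431488), 77.2313232421875)
blk [ 347   59   58   75 1839] ((0.4626975357532501, 0.16476547718048096), (0.04610337316989899, 0.060081735253334045), 78.15192413330078)
blk [ 286  113   78   81 2635] ((0.446381539106369, 0.08636395633220673), (0.06610232591629028, 0.05996605381369591), 78.24957275390625)
```

View pics/w2.png

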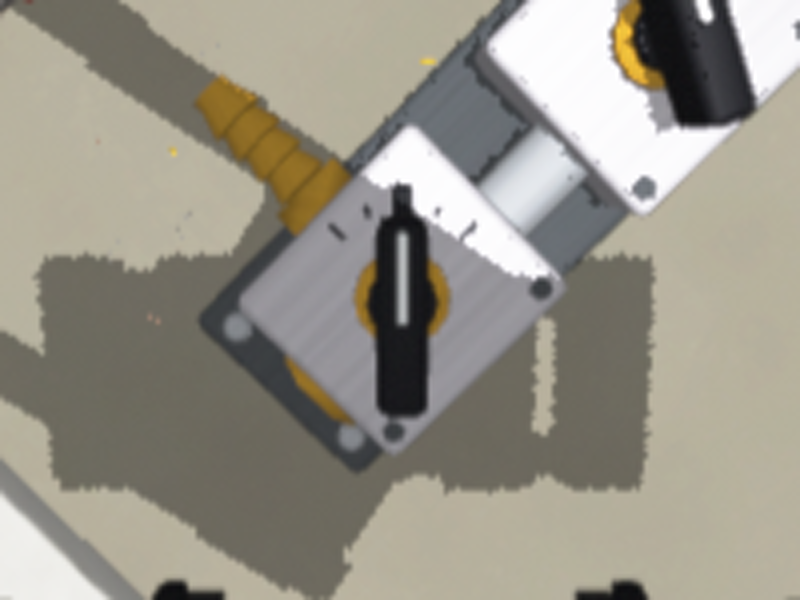

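The close view shows the pointer nose at crop (402,195), covering the middle tick, midway between the long ticks at (337,232) and (468,232). The bar measures 123.3° − 78.25° = 45.05°. The silencer handle hasn't moved (54°), and the gripper is clear.

```bash
python3 -c "
from workcell import r
print(r.sign_off())"
```

```text
the job is handed in; nothing more can be done
None
```

The hose-tail valve is set to half open: I measured about 45° with the pointer on the middle long tick. The handle is released, the gripper never went near the other two valves, and the job is handed in.

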